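# Show the next scale weight to the inspection camera

### The arm

A 6-joint arm with a two-finger parallel gripper is mounted at the origin on the work surface. World frame = base frame: x ahead of the robot, y to its left, z up, the work surface at z = 0. Lengths are in m, angles in degrees, forces in N, time in s.
With the tool pointing down it reaches from about 0.375 to 0.925 m from the base axis. Payload 5.7 kg.
Tool frame: the origin (TCP) lies at the very end of the fingers, on their centre line; the grasp point (between the pads) lies 19 mm behind it; z points along the fingers, y is the line along which they close (so a half turn about z gives the same grasp; the last joint's range is limited). The gripper opens to 85 mm and grips with 20 to 120 N. Pads are 22 mm wide; open, the fingers measure 114 mm over their backs; the gripper's body (76 mm by 85 mm) begins 54 mm behind the grasp point. The pads swing forward as they close: fully open they stand 13 mm farther back than shut.
Start: joints at [-81.366, 20.558, 86.54, -0, 72.909, -6.595], TCP at [0.158, -0.579, 0.231] pointing down, gripper open.
Joint ranges: [-170.27, 170.27], [-57.76, 135], [12.27, 136.19], [-55.21, 235.2], [11.17, 155.16], [-170.74, 170.74]. Speed limits (degrees/s): [136.94, 136.94, 180, 180, 180, 180].

### API

Orientations are given as a 3x3 rotation matrix whose columns are the frame's x, y, z axes.
In Python, from cell import monitor, vision, bot, models gives the robot as it stands.
- The arm moves only by the tool handwheel, called after "Call:" as a command line: name --argument value ..., lists and objects as JSON in quotes. Schema: {"type":"object","properties":{"increments":{"type":"array","items":{"type":"number"},"minItems":5,"maxItems":50},"squeeze":{"type":"number"},"only":{"type":"string"},"quiet":{"type":"boolean"},"lines":{"type":"string"}},"required":["increments"],"additionalProperties":false}. increments is one flat list of numbers that holds 1 to 10 rows one after another, with no inner brackets; each row has 5 numbers: the finger opening in m, then dx, dy, dz in units of 5 mm, then a turn about the tool's z in units of 2 degrees; each row shifts and turns the commanded pose from where the row before left it, along the tool's axes as they then stand; what a row does not reach is not made up. A row lasts 1/12 s, in which the tool goes at most 0.0417 m and 7.16 degrees, less where a joint would pass 70% of its speed; a pose out of reach is approached as far as the arm can. The fingers move at their own pace and stop on an object; squeeze is the grip in N (left out, the last holds). Time passes only in rows, so rows that do not move let the fingers close. The tool returns the time, the measured TCP pose, the force, the opening and the grip force at its end. only (a regular expression) keeps the lines of the reply that match it, lines (a string "A,B") keeps lines A to B, and quiet returns only ok. Input that does not fit is refused with a message, and nothing moves.
- monitor.observe(): the state, without advancing time (a new reading comes with each control period).
- vision.snapshot(name): name is "scene" or "side" or "wrist"; returns the picture (400x640x3 uint8, red, green, blue); there is no depth.
- vision.camera_info(name): a dict with "mtx" (3x3 intrinsics, pixels), "xyz" and "rotation" of the camera in the world. Camera axes: x right, y down, z forward; pixel columns grow to the right and rows downward; lengths in m; the calibration is good to about 2 mm. A picture is of the moment at which its call begins: read the wrist's pose just before it. camera_info takes no time and is no camera call; for the wrist camera it gives the pose at the moment of the call.
- bot.job_done(): hands the job in; it is judged then, once.
Trained networks look in the newest picture that a camera, given by its name, has taken for a name from the list of things; names that differ only in an ending like _2 or _b are one class to them, and where a whole thing is asked for, a point or a joint stands for the part that bears it (a point fixed in the world has none). Each returns a list of dicts, best first, with "score" (0 to 1); they miss things now and then, are a little off and sometimes report something else, mostly with a low value. They report only what shows in the picture. A call takes as long as a camera call. They do not tell look-alikes from the thing itself.
- models.recognise(camera, name): "position" ([x, y, z] in m, in world coordinates, good to about 4 mm: the middle of the surface that is visible of it).
The state is a dict: "time_s": time; "joint_positions": joint angles; "qvel": joint speeds; "joint_efforts": joint torques, N m; "ee_pos": TCP position; "tool_rot": TCP orientation; "ft_force": force on the tool from outside, world axes, zero at the start; "ft_torque": the same for the moment, N m; "width": finger opening in m; "grip_force": force on a finger pad.
Only numpy, scipy, OpenCV 4.12 (cv2) and the standard library are available. Lean on these libraries where they do the work, as an engineer would, in place of code of your own. Each camera call takes 0.05 s, during which the arm holds its last target. There are 200 camera calls.

### The job

We are checking the pharmacy's weights: first take the finished weight off the scale pan and put it fully home, upright, in its own hole in the wooden weight block, without dropping it. Then take the biggest weight out of the block and hold it up in the air before the inspection camera, its underside squarely facing the lens, centred in front of it and 150 mm away. Finish holding it there still, and do not bump the camera or shift the little weight or the things standing around (abacus, mortar, jar).

Things in the scene. Friction and masses are not known exactly. Their poses are not given: they have to be found in the camera images.
- weight_200: The finished weight, plain steel, 0.2 kg, standing upright on the scale pan at the start. Round: body 28 mm in diameter and 33 mm high, above it a narrow neck (12 mm) and a knob 17 mm in diameter; 46 mm tall in all. Origin: centre of the underside; z runs up the axis to the knob.
- weight_500: The biggest weight, to be shown: steel, 0.5 kg, upright in the block's largest hole at the start, its underside 14 mm below the block's top. Round: body 38 mm in diameter and 44.5 mm high, above it a neck (16 mm) and a knob 23.5 mm in diameter; 62 mm tall in all. Origin: centre of the underside; z runs up the axis to the knob.
- weight_50: The little weight, same shape in steel, 18 mm in diameter, 30 mm tall, 0.05 kg; it stands in the smallest hole and stays there. Origin: centre of the underside, z up.
- block: Wooden weight block, fixed: 70 (x) by 230 (y) by 30 mm high, with four round holes, 14 mm deep, in a row along its y axis: at y = +78 mm a 41 mm hole (weight_500), at +22 a 31 mm hole (empty, weight_200's own), at -34 a 25 mm hole (empty, its weight is away), at -82 a 21 mm hole (weight_50). Its x axis points roughly away from the robot. Origin: centre of the underside, on the counter; z up.
- hole_200 (a point): Centre of the mouth of weight_200's own hole, in the plane of the block's top (30 mm above the counter). The hole is 31 mm in diameter, 14 mm deep, its rim chamfered 1.5 mm. Axes as the block's.
- scale: White electronic counter scale, fixed; housing 200 (x) by 170 (y) by 42 mm high. Its round steel pan, 112 mm in diameter, is centred 25 mm along +x from the origin, its rigid top 60 mm above the counter. Origin: centre of the underside, on the counter; z up. Scale and block stand one on the left, one on the right, either way round.
- cam_head: Inspection camera head (black housing 46 x 56 x 46 mm, round steel lens barrel 42 mm), fixed on a low stand at the far side, looking back to the robot and up, 35 degrees off vertical. Origin: centre of the lens front, 105 mm above the counter; z: viewing direction, out of the lens; y level. The weight's underside belongs 150 mm along z, its own z axis pointing the same way (knob away).
- abacus: Dark wooden abacus, 122 x 250 x 22 mm, lying loose on the counter. Origin: centre of the underside.
- mortar: White ceramic mortar, an open cup 96 mm in diameter and 70 mm high, loose. Origin: centre of the underside.
- jar: Amber glass medicine jar with a white cap, 60 mm in diameter, 95 mm high, loose. Origin: centre of the underside.
Mind the look-alikes: they are no part of the job. What is shaped like the weight_500 but orange or pink is not meant.

How it is judged:
By the outcome, as a careful person would: the job done as asked, in the order asked, and still so for the second after the job is handed in, while the arm keeps its last pose, push and grip.
It also fails if it takes over 64 s, if anything falls off the work surface, if the arm or the gripper's body presses on something with over 40 N, if the wrist force passes 120 N, or if a joint passes its speed limit or range.

## Working session

There is one attempt and no reset: what is moved stays moved. The work goes in short steps, Python scripts to look and compute and a tool call to move; the robot and the scene stay as the last step left them, time stands still between calls to the robot, and variables do not carry over. Pictures are saved under pics/ and viewed, at most 10 in all, crops included, and the job is handed in when it is done.

```bash
ls; mkdir -p pics; python3 - <<'E'
from cell import monitor, vision, bot, models
import cv2,numpy as np
s=monitor.observe();print(s['time_s'],s['ee_pos'],np.round(s['tool_rot'],3).tolist(),s['width'])
ims=[]
for c in ['scene','side']:
    im=vision.snapshot(c);cv2.imwrite(f'pics/{c}0.png',im[:,:,::-1])
    i=vision.camera_info(c);print(c,i['mtx'],i['xyz'],np.round(i['rotation'],3).tolist())
    for n in ['weight_200','weight_500','weight_50','block','scale','cam_head','abacus','mortar','jar']:
        print(c,n,[(np.round(d['position'],3).tolist(),round(d['score'],2)) for d in models.recognise(c,n)][:4])
E
```

```text
pics
0.0 [ 0.15750105 -0.57824921  0.23042631] [[0.965, 0.263, -0.0], [0.263, -0.965, 0.002], [0.0, -0.002, -1.0]] 0.08556368756643516
scene [[452.07793825   0.         315.57425735]
 [  0.         452.07793825 198.36268795]
 [  0.           0.           1.        ]] [ 1.02456831 -0.5896533   1.26681785] [[0.776, 0.535, -0.333], [0.63, -0.663, 0.404], [-0.005, -0.524, -0.852]]
scene weight_200 [([0.338, -0.252, 0.041], 0.77), ([0.533, -0.075, 0.044], 0.74), ([0.447, -0.09, 0.041], 0.62), ([0.464, -0.193, 0.063], 0.61)]
scene weight_500 [([0.338, -0.252, 0.041], 0.77), ([0.533, -0.075, 0.044], 0.74), ([0.447, -0.09, 0.041], 0.62), ([0.464, -0.193, 0.063], 0.61)]
scene weight_50 [([0.338, -0.252, 0.041], 0.77), ([0.533, -0.075, 0.044], 0.74), ([0.447, -0.09, 0.041], 0.62), ([0.464, -0.193, 0.063], 0.61)]
scene block [([0.485, -0.279, 0.033], 0.73)]
scene scale [([0.505, 0.175, 0.044], 0.63)]
scene cam_head [([0.787, -0.033, 0.087], 0.58)]
scene abacus [([0.712, 0.341, 0.014], 0.97)]
scene mortar []
scene jar [([0.753, -0.248, 0.092], 0.66)]
side [[421.21226251   0.         317.91561858
[... 193 characters left out ...]
85]]
side weight_200 [([0.438, -0.093, 0.047], 0.78), ([0.33, -0.255, 0.043], 0.64), ([0.525, -0.074, 0.042], 0.63), ([0.448, -0.196, 0.059], 0.62)]
side weight_500 [([0.438, -0.093, 0.047], 0.78), ([0.33, -0.255, 0.043], 0.64), ([0.525, -0.074, 0.042], 0.63), ([0.448, -0.196, 0.059], 0.62)]
side weight_50 [([0.438, -0.093, 0.047], 0.78), ([0.33, -0.255, 0.043], 0.64), ([0.525, -0.074, 0.042], 0.63), ([0.448, -0.196, 0.059], 0.62)]
side block [([0.477, -0.284, 0.031], 0.61), ([0.538, 0.193, 0.089], 0.54)]
side scale []
side cam_head [([0.776, -0.04, 0.094], 0.55)]
side abacus [([0.706, 0.327, 0.014], 0.63)]
side mortar [([0.67, -0.394, 0.036], 0.82)]
side jar [([0.733, -0.252, 0.073], 0.83)]
```

View pics/scene0.png

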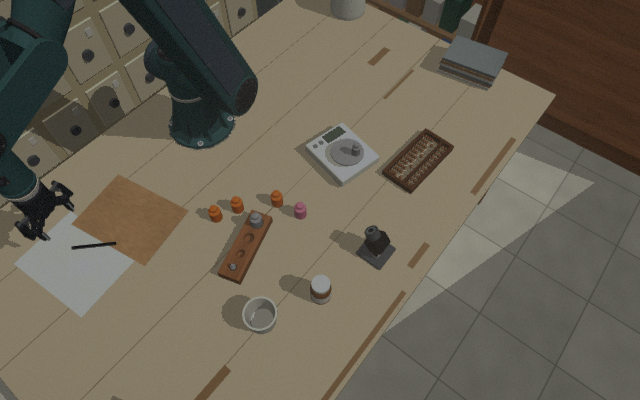

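View pics/side0.png

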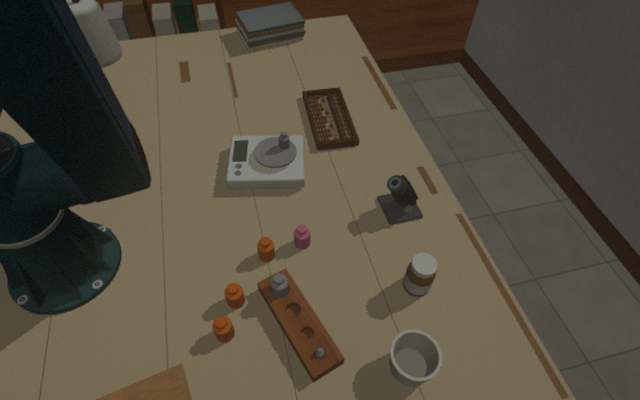

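The pictures show the weight_200 on the pan (scene 355,150; side 284,140). The weight_500 is in the near-left end of the block (scene 256,219; side 280,287). The orange and pink look-alikes stand beside it, and the camera is at scene (376,240).

The tool always points down, so I'll have to tilt the 500 inside the grip by pressing it on the block edge. First I'll look at the block with the wrist camera.

Units first: shifts go in units of 5 mm and turns go in units of 2 degrees. So 0.034 m is 6.8, -0.018 m is -3.6.

Call:
handwheel --increments '[0.085, 6.8, -3.6, -2, 0, 0.085, 6.8, -3.6, -2, 0, 0.085, 6.8, -3.6, -2, 0, 0.085, 6.8, -3.6, -2, 0, 0.085, 6.8, -3.6, -2, 0, 0.085, 6.8, -3.6, -2, 0, 0.085, 6.8, -3.6, -2, 0, 0.085, 6.8, -3.6, -2, 0, 0.085, 6.8, -3.6, 0, 0, 0.085, 0, 0, 0, 0]' --squeeze 40

```text
time_s: 1.83
ee_pos: [0.4148, -0.3377, 0.3123]
tool_rot: [[0.964, 0.268, 0.004], [0.268, -0.964, 0.001], [0.004, -0.0, -1.0]]
ft_force: [-0.3, 0.3, -0.6]
width: 0.0845
grip_force: 0.0
```

```bash
python3 - <<'E'
from cell import monitor, vision, bot, models
import cv2,numpy as np
i=vision.camera_info('wrist');print(i['mtx'],i['xyz'],np.round(i['rotation'],3).tolist())
im=vision.snapshot('wrist');cv2.imwrite('pics/w1.png',im[:,:,::-1])
for n in ['weight_500','hole_200','block']: print(n,[(np.round(d['position'],3).tolist(),round(d['score'],2)) for d in models.recognise('wrist',n)])
E
```

```text
[[334.26230781   0.         326.80861104]
 [  0.         334.26230781 203.76434229]
 [  0.           0.           1.        ]] [ 0.49075673 -0.31589728  0.45616681] [[0.269, -0.917, -0.295], [-0.963, -0.256, -0.082], [0.0, 0.307, -0.952]]
weight_500 [([0.438, -0.092, 0.047], 0.96), ([0.335, -0.246, 0.047], 0.86), ([0.454, -0.191, 0.062], 0.85), ([0.369, -0.184, 0.045], 0.74), ([0.523, -0.079, 0.04], 0.7), ([0.501, -0.34, 0.035], 0.57)]
hole_200 [([0.478, -0.273, 0.03], 0.83)]
block [([0.476, -0.269, 0.026], 0.63)]
```

View pics/w1.png

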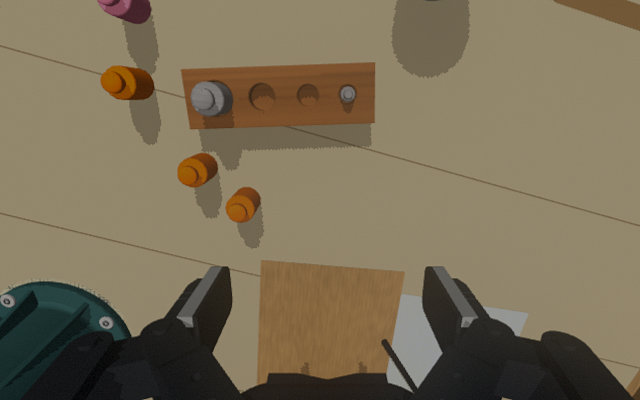

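The wrist view shows the block with corners near (182,69), (375,63), (375,123) and (190,128). The 500 is at (207,98) and the empty 31 mm hole at (263,96). I'll fit the block pose from its mask.

```bash
cat > h.py <<'E'
from cell import monitor, vision, bot, models
import cv2,numpy as np
def plane(i,uv,z):
    uv=np.atleast_2d(uv).astype(float)
    r=np.c_[uv,np.ones(len(uv))]@np.linalg.inv(i['mtx']).T@np.array(i['rotation']).T
    o=np.array(i['xyz']); return (o+r*((z-o[2])/r[:,2])[:,None])
def proj(i,P):
    p=(np.atleast_2d(P)-np.array(i['xyz']))@np.array(i['rotation']); q=p@np.array(i['mtx']).T
    return q[:,:2]/q[:,2:]
def tri(obs): # [(info,uv)]
    A=np.zeros((3,3));b=np.zeros(3)
    for i,uv in obs:
        d=np.array(i['rotation'])@np.linalg.inv(i['mtx'])@np.r_[uv,1];d/=np.linalg.norm(d)
        M=np.eye(3)-np.outer(d,d);A+=M;b+=M@np.array(i['xyz'])
    return np.linalg.solve(A,b)
E
python3 - <<'E'
from h import *
i=vision.camera_info('wrist'); im=cv2.imread('pics/w1.png')
hsv=cv2.cvtColor(im,cv2.COLOR_BGR2HSV)
print(hsv[75,230],hsv[120,330],hsv[125,300],hsv[96,263],hsv[50,250])
roi=hsv[50:145,165:395].astype(int)
m=((roi[...,1]>135)&(roi[...,0]<16)&(roi[...,2]>60)).astype(np.uint8)
n,l,st,c=cv2.connectedComponentsWithStats(m);k=1+st[1:,4].argmax();m=(l==k).astype(np.uint8)
cs,_=cv2.findContours(m,cv2.RETR_EXTERNAL,cv2.CHAIN_APPROX_NONE)
ct=max(cs,key=cv2.contourArea);h=cv2.convexHull(ct)
ap=cv2.approxPolyDP(h,5,True)[:,0]+[165,50];print(ap.tolist())
P=plane(i,ap,.03);print(np.round(P,4).tolist());print(np.linalg.norm(P-np.roll(P,-1,0),axis=1))
big=cv2.resize(im[50:145,165:395],None,fx=3.4,fy=3.4,interpolation=cv2.INTER_CUBIC);cv2.imwrite('pics/w1c.png',big)
E
```

```text
[ 14 164 126] [ 14 164 120] [ 15 131 113] [ 13 160 105] [ 21  68 146]
[[374, 63], [373, 122], [190, 128], [182, 69]]
[[0.5347, -0.3653, 0.03], [0.47, -0.3847, 0.03], [0.403, -0.1674, 0.03], [0.4686, -0.1487, 0.03]]
[0.06752906 0.22746219 0.06822732 0.22645655]
```

View pics/w1c.png

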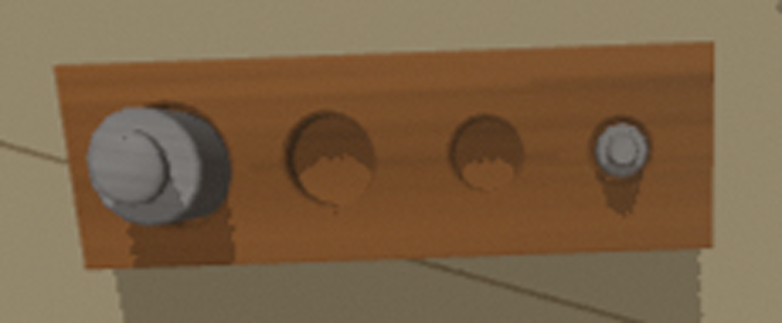

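Call:
handwheel --increments '[0.085, 2.6, -7.6, 0, 0, 0.085, 2.6, -7.6, 0, 0, 0.085, 2.6, -7.6, 0, 0, 0.085, 2.6, -7.6, 0, 0, 0.085, 2.6, -7.6, 0, 0, 0.085, 2.6, -7.6, 0, 0, 0.085, 2.6, -7.6, 0, 0, 0.085, 2.6, -7.6, 0, 0, 0.085, 2.6, -7.6, 0, 0, 0.085, 2.6, -7.6, 0, 0]'

```text
time_s: 2.87
ee_pos: [0.4357, 0.0588, 0.3113]
tool_rot: [[0.966, 0.26, 0.0], [0.26, -0.966, -0.0], [0.0, 0.0, -1.0]]
ft_force: [0.6, -0.6, -0.6]
width: 0.0852
grip_force: 0.0
```

Call:
handwheel --increments '[0.085, 2.6, -7.6, 0, 0, 0.085, 2.6, -7.6, 0, 0, 0.085, 0, 0, 0, 0]'

```text
time_s: 3.12
ee_pos: [0.4413, 0.1436, 0.3113]
tool_rot: [[0.964, 0.266, 0.0], [0.266, -0.964, 0.004], [0.001, -0.003, -1.0]]
ft_force: [-0.3, -0.1, -0.3]
width: 0.0849
grip_force: 0.0
```

```bash
python3 - <<'E'
from h import *
i=vision.camera_info('wrist');print(i['xyz'],np.round(i['rotation'],3).tolist())
im=vision.snapshot('wrist');cv2.imwrite('pics/w2.png',im[:,:,::-1])
for n in ['weight_200','scale','cam_head']: print(n,[(np.round(d['position'],3).tolist(),round(d['score'],2)) for d in models.recognise('wrist',n)])
b=np.array([.4691,-.2665]);y=np.array([-.293,.956])
print(b+.022*y,b+.078*y)
E
```

```text
[0.51781549 0.16494919 0.45491696] [[0.267, -0.916, -0.299], [-0.964, -0.255, -0.08], [-0.003, 0.309, -0.951]]
weight_200 [([0.331, -0.237, 0.046], 0.93), ([0.529, -0.057, 0.045], 0.91), ([0.367, -0.165, 0.046], 0.76), ([0.442, -0.073, 0.046], 0.73), ([0.542, 0.206, 0.091], 0.6), ([0.452, -0.18, 0.06], 0.57)]
scale []
cam_head []
[ 0.462654 -0.245468] [ 0.446246 -0.191932]
```

View pics/w2.png

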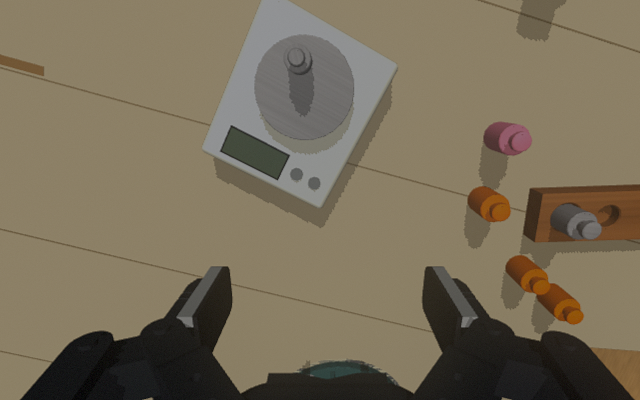

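The weight_200 knob is at (297,58) in the wrist image, on the pan. I'll work out its position and move above it.

```bash
python3 - <<'E'
from h import *
i=vision.camera_info('wrist');s=monitor.observe()
P=plane(i,[297,58],.104)[0];R=np.array(s['tool_rot']);print(s['ee_pos'],P,R.T@(P-s['ee_pos']), R.tolist())
c=plane(i,[304,87],.06)[0];print('pan',c)
E
```

```text
[0.44107468 0.13704224 0.31104013] [0.54242846 0.1948325  0.104     ] [ 0.11311815 -0.02946876  0.20691495] [[0.9653210049790688, 0.2610648266903889, -0.0007166668106824425], [0.26106415899232366, -0.9653210256015715, -0.0009068743909083074], [-0.0009285665463949739, 0.00068832888021288, -0.9999993319835376]]
pan [0.5186296  0.18483647 0.06      ]
```

Call:
handwheel --increments '[0.085, 6, -2, 4, 0, 0.085, 6, -2, 4, 0, 0.085, 6, -2, 4, 0, 0.085, 4.6, 0, 0, 0, 0.085, 0, 0, 0, 0, 0.085, 0, 0, 0, 0, 0.085, 0, 0, 0, 0, 0.085, 0, 0, 0, 0]'

```text
time_s: 3.98
ee_pos: [0.5416, 0.1958, 0.2518]
tool_rot: [[0.965, 0.261, -0.0], [0.261, -0.965, -0.0], [-0.0, 0.0, -1.0]]
ft_force: [-0.1, -0.1, 0.5]
width: 0.0845
grip_force: 0.0
```

```bash
python3 - <<'E'
from h import *
i=vision.camera_info('wrist');im=vision.snapshot('wrist');s=monitor.observe()
cv2.imwrite('pics/w3.png',im[:,:,::-1]);print(s['ee_pos'],s['qvel'])
p=proj(i,[[s['ee_pos'][0],s['ee_pos'][1],.106]]);print(p)
cv2.imwrite('pics/w3c.png',cv2.resize(im[60:260,200:440,::-1],None,fx=3,fy=3))
E
```

```text
[0.54155364 0.196103   0.25194335] [ 0.55973487 -0.08094752 -0.22230713  0.07805955 -0.15432266  0.08956316]
[[327.11107587 187.81515536]]
```

View pics/w3c.png

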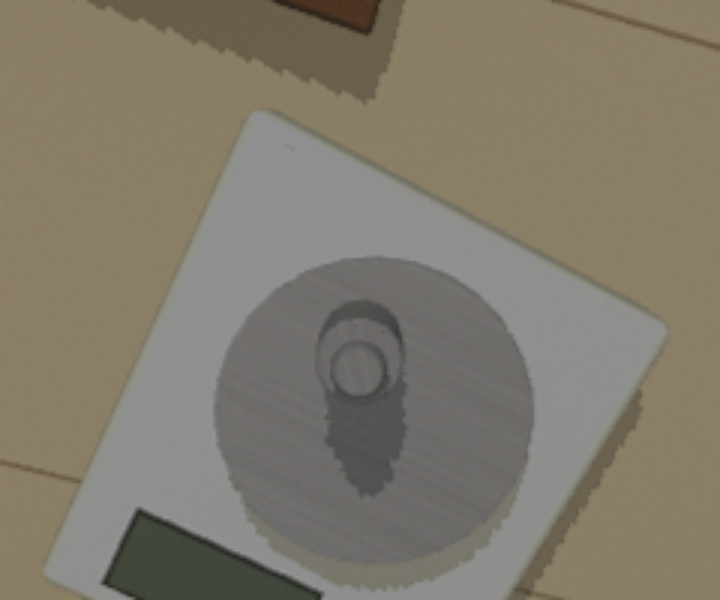

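Knob at image (319,183), while the TCP axis projects to (327,188). The correction is about +4 mm in tool x and −7 mm in tool y. Next I descend and grip.

To row units: 0.035 m is 7, 0.033 m is 6.6.

Call:
handwheel --increments '[0.085, 0.8, -1.4, 6.6, 0, 0.085, 0, 0, 7, 0, 0.085, 0, 0, 7, 0, 0.085, 0, 0, 7, 0, 0.085, 0, 0, 5, 0, 0.085, 0, 0, 2.6, 0, 0.085, 0, 0, 0, 0, 0.085, 0, 0, 0, 0, 0.06, 0, 0, 0, 0, 0.05, 0, 0, 0, 0]' --squeeze 40

```text
time_s: 4.87
ee_pos: [0.5455, 0.2054, 0.0772]
tool_rot: [[0.965, 0.263, 0.003], [0.263, -0.965, 0.001], [0.003, -0.0, -1.0]]
ft_force: [1.2, -0.1, 0.2]
width: 0.0632
grip_force: 0.0
```

Call:
handwheel --increments '[0.04, 0, 0, 0, 0, 0.034, 0, 0, 0, 0, 0.032, 0, 0, 0, 0, 0.03, 0, 0, 0, 0, 0.03, 0, 0, 0, 0, 0.02, 0, 0, 0, 0, 0.02, 0, 0, 0, 0, 0.02, 0, 0, 0, 0, 0.02, 0, 0, 0, 0]' --squeeze 40

```text
time_s: 5.62
ee_pos: [0.5443, 0.2051, 0.0757]
tool_rot: [[0.965, 0.263, 0.0], [0.263, -0.965, 0.0], [0.0, 0.0, -1.0]]
ft_force: [-0.4, -1.2, 4.9]
width: 0.0253
grip_force: 39.1
```

Call:
handwheel --increments '[0.02, 0, 0, -1, 0, 0.02, 0, 0, -2, 0, 0.02, 0, 0, -4, 0, 0.02, 0, 0, -6, 0, 0.02, 0, 0, -4, 0, 0.02, 0, 0, 0, 0, 0.02, 0, 0, 0, 0, 0.02, 0, 0, 0, 0]' --squeeze 60

```text
time_s: 6.28
ee_pos: [0.5434, 0.2051, 0.1597]
tool_rot: [[0.965, 0.263, -0.001], [0.263, -0.965, -0.0], [-0.001, -0.0, -1.0]]
ft_force: [-0.2, 0.2, -3.1]
width: 0.0245
grip_force: 59.1
```

```bash
python3 - <<'E'
from h import *
im=vision.snapshot('wrist');i=vision.camera_info('wrist');s=monitor.observe()
im2=vision.snapshot('side');j=vision.camera_info('side')
u,v=proj(j,s['ee_pos'])[0].astype(int);print(u,v,proj(i,s['ee_pos']))
a=cv2.resize(im[160:400,180:480],None,fx=1.6,fy=1.6)
b=cv2.resize(im2[v-50:v+30,u-50:u+50],None,fx=3.84,fy=4.8)
b=cv2.resize(im2[v-50:v+30,u-50:u+50],None,fx=3.2,fy=3.2);b=cv2.copyMakeBorder(b,0,a.shape[0]-b.shape[0],0,0,0)
cv2.imwrite('pics/g1.png',np.hstack([a,b])[:,:,::-1])
E
```

```text
282 115 [[328.14764793 268.26976276]]
```

View pics/g1.png

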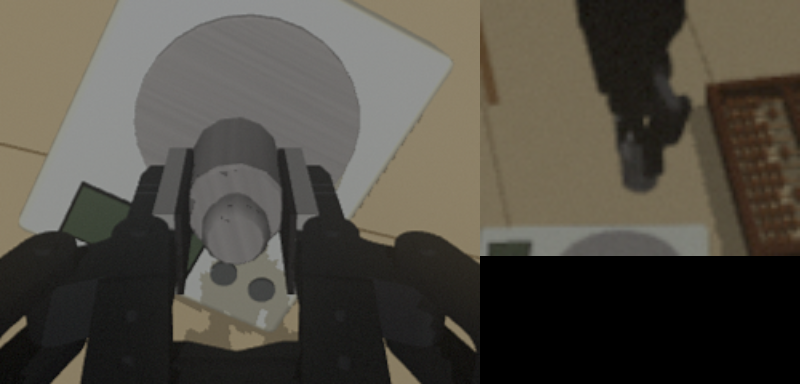

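```bash
python3 - <<'E'
from h import *
i=vision.camera_info('wrist');s=monitor.observe();R=np.array(s['tool_rot']);t=np.array(s['ee_pos'])
k=plane(i,[325.6,302.5],t[2]-.0157+.046)[0];f=plane(i,[325.6,233.7],t[2]-.0157)[0]
print(t,R.T@(k-t),R.T@(f-t))
# reproject hole from stored first view: circle centre px
h=np.array([.4627,-.2455,.03]);b=np.array([h[0],h[1],.17]);print(R.T@(b-t))
E
```

```text
[0.54290769 0.20490884 0.15890441] [ 0.00164663 -0.00111204 -0.03030475] [ 0.01132949 -0.00125561  0.01566678]
[-0.19573668  0.41352024 -0.010615  ]
```

To row units: 0.034 m is 6.8, 0.017 m is 3.4.

Call:
handwheel --increments '[0.02, -1.6, 3.4, -2, 0, 0.02, -3.2, 6.8, 0, 0, 0.02, -3.2, 6.8, 0, 0, 0.02, -3.2, 6.8, 0, 0, 0.02, -3.2, 6.8, 0, 0, 0.02, -3.2, 6.8, 0, 0, 0.02, -3.2, 6.8, 0, 0, 0.02, -3.2, 6.8, 0, 0, 0.02, -3.2, 6.8, 0, 0, 0.02, -3.2, 6.8, 0, 0]'

```text
time_s: 7.22
ee_pos: [0.4809, -0.1477, 0.1692]
tool_rot: [[0.965, 0.263, -0.002], [0.263, -0.965, 0.001], [-0.002, -0.002, -1.0]]
ft_force: [0.1, -0.0, -2.0]
width: 0.0247
grip_force: 59.3
```

Call:
handwheel --increments '[0.02, -3.2, 6.8, 0, 0, 0.02, -3.2, 6.8, 0, 0, 0.02, -2.4, 4.4, 4, 0, 0.02, 0, 0, 6, 0, 0.02, 0, 0, 0, 0, 0.02, 0, 0, 0, 0, 0.02, 0, 0, 0, 0, 0.02, 0, 0, 0, 0]'

```text
time_s: 7.88
ee_pos: [0.4643, -0.2444, 0.1213]
tool_rot: [[0.965, 0.264, 0.001], [0.264, -0.965, -0.0], [0.001, 0.001, -1.0]]
ft_force: [1.0, 0.2, -1.6]
width: 0.0244
grip_force: 59.4
```

```bash
python3 - <<'E'
from h import *
im=vision.snapshot('wrist');i=vision.camera_info('wrist');s=monitor.observe();R=np.array(s['tool_rot']);t=np.array(s['ee_pos'])
print(t,R.T@(np.array([.4627,-.2455,.03])-t),proj(i,[[.4627,-.2455,.03]]),proj(i,t))
cv2.imwrite('pics/g2.png',im[:,:,::-1]);cv2.imwrite('pics/g2c.png',cv2.resize(im[100:400,130:530,::-1],None,fx=2,fy=2))
E
```

```text
[ 0.46455139 -0.24446537  0.12146677] [-0.00217679  0.00039294  0.09146461] [[328.16857341 210.14343637]] [[328.15401496 268.26602122]]
```

View pics/g2c.png

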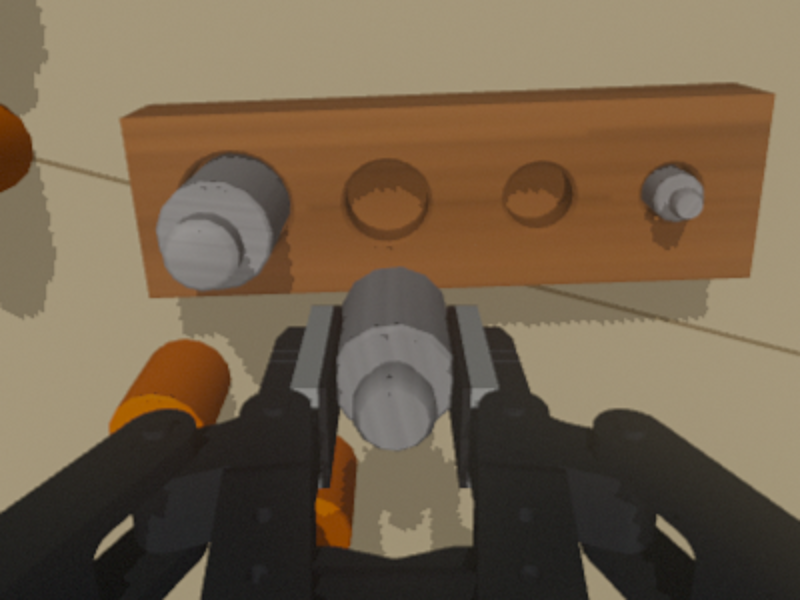

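The hole is at image (323.5,200) and I predicted (328,210), so the first view was taken while the arm was still moving. I'll refit the block from this settled view.

```bash
python3 - <<'E'
from h import *
from scipy.optimize import least_squares
vision.snapshot('wrist');i=vision.camera_info('wrist');im=vision.snapshot('wrist')[:,:,::-1].copy();cv2.imwrite('pics/g3.png',im)
s=monitor.observe();R=np.array(s['tool_rot']);t=np.array(s['ee_pos']);print(t,np.round(s['qvel'],2))
C=np.array([[122,118],[773,94],[750,277],[150,297]])/2+[130,100]
g=cv2.cvtColor(im,cv2.COLOR_BGR2GRAY)
C=cv2.cornerSubPix(g,C.astype(np.float32).reshape(-1,1,2),(4,4),(-1,-1),(3,30,.01))[:,0];print(C.tolist())
P=plane(i,C,.03);print(np.round(P,4).tolist(),np.linalg.norm(P-np.roll(P,-1,0),axis=1))
L=np.array([[.035,.115],[.035,-.115],[-.035,-.115],[-.035,.115]])
def W(p,q):
    c,sn=np.cos(p[2]),np.sin(p[2]);return np.c_[p[0]+c*q[:,0]-sn*q[:,1],p[1]+sn*q[:,0]+c*q[:,1]]
r=least_squares(lambda p:(W(p,L)-P[:,:2]).ravel(),[.47,-.27,.3]);p=r.x
print('block',p[:2],np.degrees(p[2]),np.round(r.fun*1e3,1))
H=np.r_[W(p,np.array([[0,.022]]))[0],.03];B=np.r_[W(p,np.array([[0,.078]]))[0],.03]
print('hole200',H,'direct',plane(i,[323.5,200],.03)[0],'w500',B)
print('tool delta',R.T@(H-t))
for n in ['hole_200']: print(n,[(np.round(d['position'],3).tolist(),round(d['score'],2)) for d in models.recognise('wrist',n)])
E
```

```text
[ 0.46447495 -0.24454037  0.12145538] [-0.15  0.11  0.14 -0.01 -0.18 -0.05]
[[189.25894165039062, 159.11424255371094], [516.3362426757812, 146.62913513183594], [503.6618957519531, 238.5888671875], [204.0583953857422, 248.92147827148438]]
[[0.4736, -0.1405, 0.03], [0.5431, -0.3603, 0.03], [0.4761, -0.3814, 0.03], [0.4068, -0.1615, 0.03]] [0.23056015 0.07026605 0.23062257 0.07002595]
block [ 0.47486586 -0.26093508] 17.51526717879318 [ 0.1 -0.2 -0.2  0.2  0.   0.3  0.1 -0.3]
hole200 [ 0.46824474 -0.23995507  0.03      ] direct [ 0.46943613 -0.24015382  0.03      ] w500 [ 0.45139099 -0.18655141  0.03      ]
tool delta [ 0.00472157 -0.00356336  0.09145672]
hole_200 [([0.481, -0.275, 0.028], 0.74)]
```

```bash
python3 - <<'E'
from h import *
i=vision.camera_info('wrist');s=monitor.observe();R=np.array(s['tool_rot']);t=np.array(s['ee_pos'])
for zb in (-.0177,-.0157,-.0137):
  for n,uv,dz in [('basefront',(326.5,234),0),('topfront',(326.5,261.5),.033),('topL',(299,285),.033),('topR',(355.5,285),.033),('knobtop',(327,302.5),.046),('knobbottom end',(327,324.5),.045)]:
    print(n,np.round(1e3*(R.T@(plane(i,uv,t[2]+zb+dz)[0]-t)),1)[:2],end=' ')
  print()
E
```

```text
basefront [10.3 -0.8] topfront [11.7 -0.8] topL [  0.3 -12.8] topR [ 0.3 11.9] knobtop [ 0.3 -0.6] knobbottom end [-11.   -0.6] 
basefront [11.2 -0.8] topfront [12.8 -0.8] topL [  1.5 -12.7] topR [ 1.5 11.7] knobtop [ 1.6 -0.6] knobbottom end [-9.5 -0.6] 
basefront [12.  -0.8] topfront [13.9 -0.8] topL [  2.7 -12.5] topR [ 2.7 11.5] knobtop [ 3.  -0.6] knobbottom end [-7.9 -0.6]
```

Call:
handwheel --increments '[0.02, 1.3, -0.6, 4, 0, 0.02, 0, 0, 6, 0, 0.02, 0, 0, 3, 0, 0.02, 0, 0, 1.2, 0, 0.02, 0, 0, 0, 0, 0.02, 0, 0, 0.4, 0, 0.02, 0, 0, 0.4, 0, 0.02, 0, 0, 0.4, 0, 0.02, 0, 0, 0, 0, 0.02, 0, 0, 0, 0]'

```text
time_s: 8.92
ee_pos: [0.4693, -0.2404, 0.0438]
tool_rot: [[0.965, 0.263, 0.001], [0.263, -0.965, -0.0], [0.001, 0.001, -1.0]]
ft_force: [-0.4, -0.3, -2.0]
width: 0.0249
grip_force: 59.4
```

To row units: 0.002 m is 0.4.

Call:
handwheel --increments '[0.02, 0, 0, 0.4, 0, 0.02, 0, 0, 0.4, 0, 0.02, 0, 0, 0, 0, 0.02, 0, 0, 0, 0, 0.02, 0, 0, 0, 0]'

```text
time_s: 9.33
ee_pos: [0.469, -0.2402, 0.0392]
tool_rot: [[0.965, 0.263, -0.0], [0.263, -0.965, 0.0], [-0.0, -0.0, -1.0]]
ft_force: [0.2, -0.1, -1.5]
width: 0.0249
grip_force: 59.4
```

Base is about 6 mm below the rim with no contact force, so it is in the hole. I'll continue to the floor.

Call:
handwheel --increments '[0.02, 0, 0, 0.4, 0, 0.02, 0, 0, 0.4, 0, 0.02, 0, 0, 0.2, 0, 0.02, 0, 0, 0.2, 0, 0.02, 0, 0, 0, 0, 0.02, 0, 0, 0, 0, 0.02, 0, 0, 0, 0]'

```text
time_s: 9.92
ee_pos: [0.4691, -0.2402, 0.0333]
tool_rot: [[0.965, 0.263, 0.0], [0.263, -0.965, 0.0], [0.0, -0.0, -1.0]]
ft_force: [0.7, -0.1, -1.7]
width: 0.0248
grip_force: 59.4
```

Call:
handwheel --increments '[0.02, 0, 0, 0.14, 0, 0.02, 0, 0, 0.14, 0, 0.02, 0, 0, 0.1, 0, 0.02, 0, 0, 0, 0, 0.02, 0, 0, 0, 0]'

```text
time_s: 10.33
ee_pos: [0.4692, -0.2402, 0.0318]
tool_rot: [[0.965, 0.263, 0.0], [0.263, -0.965, -0.0], [0.0, 0.0, -1.0]]
ft_force: [-1.6, 1.2, 5.0]
width: 0.0248
grip_force: 60.3
```

Call:
handwheel --increments '[0.026, 0, 0, 0, 0, 0.028, 0, 0, 0, 0, 0.03, 0, 0, 0, 0, 0.032, 0, 0, 0, 0, 0.034, 0, 0, 0, 0, 0.035, 0, 0, 0, 0, 0.035, 0, 0, 0, 0, 0.035, 0, 0, 0, 0, 0.035, 0, 0, -0.6, 0, 0.035, 0, 0, -1.2, 0]' --squeeze 20

```text
time_s: 11.17
ee_pos: [0.4686, -0.2398, 0.0402]
tool_rot: [[0.965, 0.263, -0.001], [0.263, -0.965, 0.001], [-0.001, -0.001, -1.0]]
ft_force: [-0.0, 0.5, -0.3]
width: 0.035
grip_force: 0.0
```

Call:
handwheel --increments '[0.035, 0, 0, -2, 0, 0.035, 0, 0, -3, 0, 0.035, 0, 0, -6, 0, 0.035, 0, 0, -7, 0, 0.035, 0, 0, -7, 0, 0.035, 0, 0, 0, 0, 0.05, 0, 0, 0, 0, 0.07, 0, 0, 0, 0, 0.07, 0, 0, 0, 0]'

```text
time_s: 11.92
ee_pos: [0.4681, -0.2395, 0.1645]
tool_rot: [[0.965, 0.263, -0.002], [0.263, -0.965, 0.001], [-0.001, -0.002, -1.0]]
ft_force: [-0.4, 0.8, 0.5]
width: 0.0692
grip_force: 0.0
```

```bash
python3 - <<'E'
from h import *
vision.snapshot('wrist');i=vision.camera_info('wrist');im=vision.snapshot('wrist');s=monitor.observe();R=np.array(s['tool_rot']);t=np.array(s['ee_pos'])
print(t,np.round(R,4).tolist())
print(proj(i,[[.46824,-.23996,.062],[.45139,-.18655,.078]]))
cv2.imwrite('pics/g4.png',im[:,:,::-1]);cv2.imwrite('pics/g4c.png',cv2.resize(im[100:300,150:460,::-1],None,fx=2.5,fy=2.5))
E
```

```text
[ 0.46805725 -0.23951426  0.1640957 ] [[0.9649, 0.2626, -0.0024], [0.2626, -0.9649, 0.0018], [-0.0019, -0.0023, -1.0]]
[[328.594862   202.56608119]
 [251.92439376 212.12083991]]
```

View pics/g4c.png

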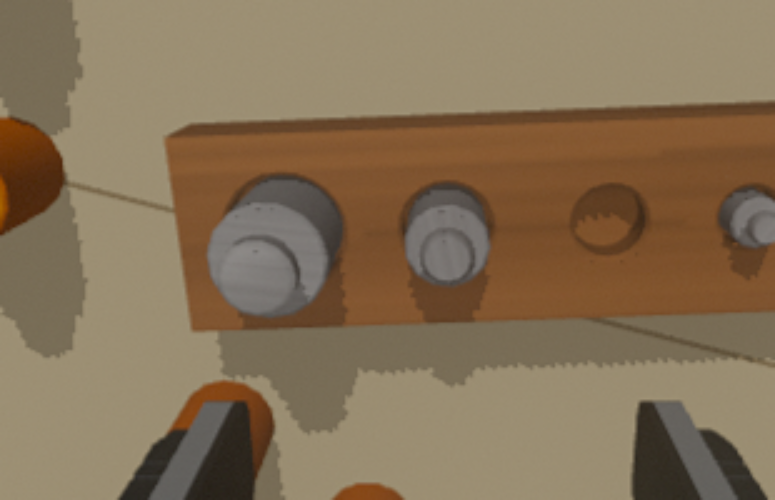

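The 200 stands upright in its hole, with its knob at (329,203) exactly as predicted. The 500 matches the fitted block too. Now I grasp it with a narrow opening.

To row units: 0.03 m is 6, -0.028 m is -5.6, -2.3 degrees is -1.15.

Call:
handwheel --increments '[0.046, -0.2, -5.6, 0, 0, 0.046, -0.2, -5.4, 0, 0, 0.046, 0, 0, 0, -1.15, 0.046, 0, 0, 6, 0, 0.046, 0, 0, 4, 0, 0.046, 0, 0, 0, 0, 0.046, 0, 0, 0, 0, 0.046, 0, 0, 0, 0, 0.046, 0, 0, 0, 0]' --squeeze 30

```text
time_s: 12.77
ee_pos: [0.4534, -0.1882, 0.1162]
tool_rot: [[0.954, 0.301, 0.001], [0.301, -0.954, -0.001], [0.001, 0.001, -1.0]]
ft_force: [0.7, 0.8, -0.4]
width: 0.046
grip_force: 0.0
```

```bash
python3 - <<'E'
from h import *
vision.snapshot('wrist');i=vision.camera_info('wrist');im=vision.snapshot('wrist');s=monitor.observe();R=np.array(s['tool_rot']);t=np.array(s['ee_pos'])
print(t,np.round(R,3).tolist(),R.T@(np.array([.45139,-.18655,.034])-t),proj(i,[.45139,-.18655,.078]))
cv2.imwrite('pics/g5.png',im[:,:,::-1])
g=cv2.cvtColor(im,cv2.COLOR_RGB2GRAY);c=cv2.HoughCircles(g[100:340,200:460],cv2.HOUGH_GRADIENT,1,30,param1=80,param2=18,minRadius=20,maxRadius=50)
print(None if c is None else (c[0][:5]+[200,100,0]))
E
```

```text
[ 0.4534426  -0.18817648  0.11637741] [[0.954, 0.301, 0.002], [0.301, -0.954, -0.001], [0.001, 0.001, -1.0]] [-0.00157668 -0.00227992  0.0823724 ] [[324.07000946 238.66281407]]
[[324.5        225.5         28.20000076]
 [401.5        211.5         22.20000076]
 [279.5        298.5         25.39999962]]
```

Call:
handwheel --increments '[0.046, -0.3, -0.46, 4, 0, 0.046, 0, 0, 4, 0, 0.046, 0, 0, 4, 0, 0.046, 0, 0, 3, 0, 0.046, 0, 0, 1.2, 0, 0.046, 0, 0, 0, 0, 0.046, 0, 0, 0, 0, 0.042, 0, 0, 0, 0, 0.04, 0, 0, 0, 0, 0.038, 0, 0, 0, 0]' --squeeze 30

```text
time_s: 13.7
ee_pos: [0.4515, -0.1866, 0.0354]
tool_rot: [[0.954, 0.301, 0.002], [0.301, -0.954, -0.001], [0.002, 0.002, -1.0]]
ft_force: [-0.3, -1.3, 0.5]
width: 0.0383
grip_force: 0.4
```

Call:
handwheel --increments '[0.036, 0, 0, 0, 0, 0.034, 0, 0, 0, 0, 0.03, 0, 0, 0, 0, 0.03, 0, 0, 0, 0, 0.03, 0, 0, 0, 0, 0.03, 0, 0, 0, 0]' --squeeze 60

```text
time_s: 14.2
ee_pos: [0.4516, -0.1867, 0.0357]
tool_rot: [[0.954, 0.301, 0.002], [0.301, -0.954, -0.002], [0.002, 0.002, -1.0]]
ft_force: [-0.6, -1.1, 9.1]
width: 0.0353
grip_force: 58.9
```

Units first: shifts go in units of 5 mm and turns go in units of 2 degrees. So -0.03 m is -6, 0.03 m is 6.

Call:
handwheel --increments '[0.03, 0, 0, -1, 0, 0.03, 0, 0, -2, 0, 0.03, 0, 0, -4, 0, 0.03, 0, 0, -6, 0, 0.03, 0, 0, -4, 0, 0.03, -2.6, 6, 0, 0, 0.03, -2.6, 6, 0, 0, 0.03, -2.6, 6, 0, 0, 0.03, -2.4, 5.6, 0, 0, 0.03, 0, 0, 0, 0]' --squeeze 60

```text
time_s: 15.03
ee_pos: [0.438, -0.3198, 0.1205]
tool_rot: [[0.954, 0.299, 0.002], [0.299, -0.954, -0.005], [0.001, 0.005, -1.0]]
ft_force: [0.5, -1.0, -4.8]
width: 0.0354
grip_force: 61.6
```

Call:
handwheel --increments '[0.03, 0, 0, 6, 0, 0.03, 0, 0, 5, 0, 0.03, 0, 0, 1.6, 0, 0.03, 0, 0, 0, 0, 0.03, 0, 0, 0, 0, 0.03, 0, 0, 0, 0]'

```text
time_s: 15.53
ee_pos: [0.4383, -0.3142, 0.0576]
tool_rot: [[0.953, 0.302, 0.001], [0.302, -0.953, -0.001], [0.001, 0.001, -1.0]]
ft_force: [0.1, 0.6, -4.5]
width: 0.0354
grip_force: 61.5
```

```bash
python3 - <<'E'
from h import *
s=monitor.observe();R=np.array(s['tool_rot']);t=np.array(s['ee_pos'])
a=np.radians(17.515);B=np.array([[np.cos(a),-np.sin(a)],[np.sin(a),np.cos(a)]])
print(t,B.T@(t[:2]-[.47487,-.26094]),s['ft_force'],s['width'])
E
```

```text
[ 0.43825046 -0.31416499  0.05759555] [-0.05094014 -0.03973653] [ 0.10016039  0.56234681 -4.5089644 ] 0.03543381498371789
```

Call:
handwheel --increments '[0.03, 0, 0, 0.6, 0, 0.03, 0, 0, 0.6, 0, 0.03, 0, 0, 0.4, 0, 0.03, 0, 0, 0.2, 0, 0.03, -0.2, 0, 0.26, 0, 0.03, -0.2, 0, 0.26, 0, 0.03, -0.2, 0, 0.24, 0, 0.03, 0, 0, 0, 0, 0.03, 0, 0, 0, 0]' --squeeze 28

```text
time_s: 16.28
ee_pos: [0.4355, -0.3156, 0.0467]
tool_rot: [[0.954, 0.301, 0.002], [0.301, -0.954, -0.002], [0.002, 0.003, -1.0]]
ft_force: [-6.5, 2.7, 25.6]
width: 0.0355
grip_force: 66.5
```

Call:
handwheel --increments '[0.03, -0.2, 0, 0.24, 0, 0.03, -0.2, 0, 0.24, 0, 0.03, -0.2, 0, 0.22, 0, 0.03, -0.2, 0, 0.22, 0, 0.03, 0, 0, 0, 0, 0.03, 0, 0, 0, 0]' --squeeze 28

```text
time_s: 16.78
ee_pos: [0.4311, -0.3171, 0.0418]
tool_rot: [[0.953, 0.302, 0.001], [0.302, -0.953, -0.003], [0.001, 0.003, -1.0]]
ft_force: [-7.6, 0.8, 22.7]
width: 0.0354
grip_force: 70.3
```

```bash
python3 - <<'E'
from h import *
im=vision.snapshot('wrist');i=vision.camera_info('wrist');cv2.imwrite('pics/p1.png',im[:,:,::-1])
g=im[180:400,220:440].astype(int)
# bright knob / base? save crop only
E
```

Call:
handwheel --increments '[0.03, -0.2, 0, 0.2, 0, 0.03, -0.2, 0, 0.2, 0, 0.03, -0.2, 0, 0.2, 0, 0.03, 0, 0, 0, 0, 0.03, 0, 0, 0, 0, 0.03, -0.6, 0, -1.2, 0, 0.03, -1, 0, -2, 0, 0.03, -1, 0, -6, 0, 0.03, 0, 0, -8, 0, 0.03, 0, 0, -8, 0]' --squeeze 60

```text
time_s: 17.67
ee_pos: [0.4138, -0.3196, 0.1627]
tool_rot: [[0.954, 0.301, -0.003], [0.301, -0.954, 0.003], [-0.002, -0.003, -1.0]]
ft_force: [1.1, -1.3, -4.6]
width: 0.0351
grip_force: 69.1
```

Call:
handwheel --increments '[0.03, 0, 0, -6, 0, 0.03, 0, 0, 0, 0, 0.03, 0, 0, 0, 0, 0.03, 0, 0, 0, 0, 0.03, 0, 0, 0, 0]' --squeeze 60

```text
time_s: 18.08
ee_pos: [0.414, -0.3193, 0.1899]
tool_rot: [[0.954, 0.301, -0.003], [0.301, -0.954, 0.003], [-0.002, -0.004, -1.0]]
ft_force: [-1.6, 0.3, -5.3]
width: 0.0354
grip_force: 69.7
```

```bash
python3 - <<'E'
from h import *
t=np.array(monitor.observe()['ee_pos']);print(t)
vision.snapshot('wrist');w=vision.snapshot('wrist');sd=vision.snapshot('side');sc=vision.snapshot('scene')
for n,im in (('w',w),('sd',sd),('sc',sc)): cv2.imwrite(f'pics/q_{n}.png',im[:,:,::-1])
out=[cv2.resize(w[140:400,190:470],None,fx=1.4,fy=1.4)]
for c,im in (('side',sd),('scene',sc)):
    u,v=proj(vision.camera_info(c),t)[0].astype(int);print(c,u,v)
    u=min(max(u,30),610);v=min(max(v,45),365)
    out.append(cv2.resize(im[v-45:v+35,u-25:u+25],(225,364),interpolation=cv2.INTER_CUBIC))
h=min(o.shape[0] for o in out);cv2.imwrite('pics/q.png',np.hstack([o[:h] for o in out])[:,:800,::-1])
E
```

```text
[ 0.41399486 -0.31927769  0.18990733]
side 268 318
scene 206 219
```

To row units: 0.032 m is 6.4, -0.019 m is -3.8.

Call:
handwheel --increments '[0.03, 3.2, -2, -2, 0, 0.03, 6.4, -3.8, -2, 0, 0.03, 6.4, -3.8, -2, 0, 0.03, 6.4, -3.8, -2, 0, 0.03, 6.4, -3.8, -2, 0, 0.03, 6.4, -3.8, -2, 0, 0.03, 6.4, -3.8, -2, 0, 0.03, 6.4, -3.8, 0, 0, 0.03, 6.4, -3.8, 0, 0, 0.03, 6.4, -3.8, 0, 0]' --squeeze 80

```text
time_s: 19.12
ee_pos: [0.6517, -0.0548, 0.2611]
tool_rot: [[0.953, 0.301, -0.001], [0.301, -0.953, 0.0], [-0.001, -0.001, -1.0]]
ft_force: [0.0, -0.4, -5.0]
width: 0.0351
grip_force: 80.7
```

Call:
handwheel --increments '[0.03, 3.2, -2, 0, 0, 0.03, 0, 0, 0, 3.35, 0.03, 0, 0, 0, 3.35, 0.03, 0, 0, 0, 3.35, 0.03, 0, 0, 0, 0, 0.03, 0, 0, 0, 0, 0.03, 0, 0, 0, 0, 0.03, 0, 0, 0, 0, 0.03, 0, 0, 0, 0]'

```text
time_s: 19.87
ee_pos: [0.6631, -0.0424, 0.2619]
tool_rot: [[0.999, -0.044, -0.0], [-0.044, -0.999, 0.0], [-0.0, -0.0, -1.0]]
ft_force: [-0.6, 0.5, -4.7]
width: 0.0349
grip_force: 80.9
```

```bash
cat > v.py <<'E'
from h import *
import sys,pickle
vision.snapshot('wrist');i=vision.camera_info('wrist');im=vision.snapshot('wrist');s=monitor.observe()
pickle.dump((i,im,s),open(f'pics/{sys.argv[1]}.pkl','wb'));cv2.imwrite(f'pics/{sys.argv[1]}.png',im[:,:,::-1])
print(s['ee_pos'],np.round(s['tool_rot'],3).tolist(),np.round(s['qvel'],1))
print([(np.round(d['position'],3).tolist(),round(d['score'],2),proj(i,d['position'])[0].round()) for d in models.recognise('wrist','cam_head')])
print([(np.round(d['position'],3).tolist(),round(d['score'],2),proj(i,d['position'])[0].round()) for d in models.recognise('wrist','weight_500')])
E
python3 v.py c1
```

```text
[ 0.6631085  -0.04234951  0.26207323] [[0.999, -0.044, 0.0], [-0.044, -0.999, 0.0], [0.0, -0.0, -1.0]] [-0.1 -0.1 -0.1 -0.   0.   0.3]
[([0.785, -0.024, 0.095], 0.59, array([300.,  42.]))]
[([0.474, -0.234, 0.049], 0.76, array([487., 313.])), ([0.672, -0.042, 0.289], 0.71, array([326., 281.])), ([0.505, -0.334, 0.035], 0.71, array([563., 282.])), ([0.447, -0.084, 0.063], 0.59, array([368., 342.])), ([0.368, -0.174, 0.061], 0.56, array([436., 388.]))]
```

Call:
handwheel --increments '[0.03, 4, -6, 0, 0, 0.03, 4, -6, 0, 0, 0.03, 0, 0, 0, 0, 0.03, 0, 0, 0, 0, 0.03, 0, 0, 0, 0, 0.03, 0, 0, 0, 0]'

```text
time_s: 20.57
ee_pos: [0.7052, 0.0152, 0.2618]
tool_rot: [[0.999, -0.045, -0.001], [-0.045, -0.999, -0.0], [-0.001, 0.0, -1.0]]
ft_force: [-0.2, -0.4, -5.0]
width: 0.0347
grip_force: 81.5
```

```bash
python3 v.py c2
python3 - <<'E'
import cv2,numpy as np
a=cv2.imread('pics/c1.png');b=cv2.imread('pics/c2.png')
A=cv2.resize(a[0:150,230:380],(300,300),interpolation=cv2.INTER_CUBIC)
B=cv2.resize(b[0:150,290:440],(300,300),interpolation=cv2.INTER_CUBIC)
W=cv2.resize(a[190:390,243:410],(500,600),interpolation=cv2.INTER_CUBIC)
cv2.imwrite('pics/final.png',np.hstack([W,np.vstack([A,B])]))
E
```

```text
[0.70527842 0.01503795 0.26210227] [[0.999, -0.046, -0.0], [-0.046, -0.999, -0.0], [-0.0, 0.0, -1.0]] [-0.2 -0.1 -0.2  0.1 -0.1  0.2]
[([0.789, -0.019, 0.094], 0.76, array([362.,  87.]))]
[([0.472, -0.234, 0.049], 0.76, array([527., 339.])), ([0.503, -0.336, 0.033], 0.76, array([602., 309.])), ([0.712, 0.017, 0.291], 0.56, array([322., 289.]))]
```

View pics/final.png

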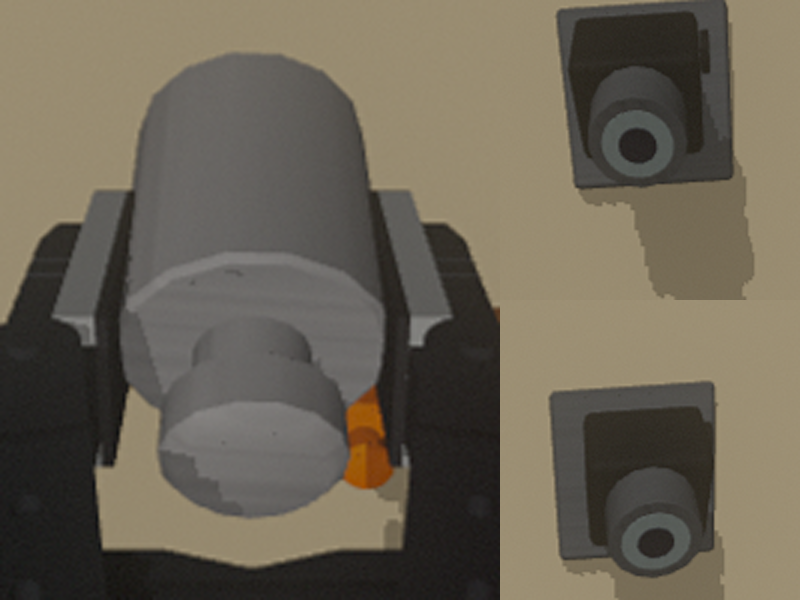

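The composite shows the tilted weight in the grip (left). The lens front centre is at (298.5,72.5) in view 1 and (367.5,121) in view 2. I'll fit the weight's tilt in the hand and the camera pose.

```bash
cat > fit.py <<'E'
from h import *
import pickle
from scipy.optimize import least_squares
i1,_,s1=pickle.load(open('pics/c1.pkl','rb'));i2,_,s2=pickle.load(open('pics/c2.pkl','rb'))
L=tri([(i1,(298.5,72.5)),(i2,(367.5,121))]);print('lens',L,proj(i1,L),proj(i2,L))
for z in (.105,):print('plane',plane(i1,(298.5,72.5),z),plane(i2,(367.5,121),z))
c1=np.array([(557,11),(724,1),(733,178),(577,187)])-[500,0];c1=c1/2+[230,0]
c2=np.array([(550,397),(713,383),(716,548),(562,558)])-[500,300];c2=c2/2+[290,0]
for i,c in((i1,c1),(i2,c2)):
    P=plane(i,c,.010);d=P-np.roll(P,-1,0)
    print('plate',P.mean(0)[:2],np.linalg.norm(d,axis=1),np.degrees(np.arctan2(d[:,1],d[:,0])))
def fit(i,s,pts):
    R=np.array(s['tool_rot']);t=np.array(s['ee_pos'])
    def f(p):
        th,x,z,y=p;a=np.array([-np.sin(th),0,-np.cos(th)]);e=np.array([np.cos(th),0,-np.sin(th)])
        Q=[np.array([x,y,z])+ax*a+r*e for ax,r,_,_ in pts]
        q=proj(i,np.array(Q)@R.T+t);return (q-[[u,v] for *_,u,v in pts]).ravel()
    r=least_squares(f,[.6,.015,.02,0],x_scale=[.1,.01,.01,.01]);return r
k=lambda x,y:(243+x/2.994,190+y/3.)
pts=[(.062,0,*k(253,459.5)),(.062,.01175,*k(253,402)),(.062,-.01175,*k(253,517)),(.0445,.019,*k(254,254)),(0,.019,*k(254,53))]
if __name__=='__main__':
    r=fit(i1,s1,pts);print('tilt',np.degrees(r.x[0]),'base xzy',r.x[1:],np.round(r.fun,1))
E
python3 fit.py
```

```text
lens [ 0.76094739 -0.0223635   0.10620833] [[298.527723    72.45372857]] [[367.47081101 121.04247516]]
plane [[ 0.760987   -0.02224584  0.105     ]] [[ 0.7608868  -0.02252899  0.105     ]]
plate [ 0.79045544 -0.02252401] [0.08711723 0.08715624 0.08768678 0.08732098] [  90.56125453    1.66939117  -89.32511077 -178.70634903]
plate [ 0.79063734 -0.02270023] [0.08789562 0.08680989 0.08912884 0.08549208] [  91.94380354    2.31136919  -88.90389389 -178.50292833]
tilt 16.04081784167263 base xzy [ 0.00749273  0.01908699 -0.00026651] [ 0.1  0.8  0.2  0.4  0.  -0.7 -0.2 -0.9 -0.3  0.4]
```

The lens is at (0.761,−0.022,0.105), within 1 mm of its known height, and its yaw is about 1°. The weight's tilt is only 16°, because the base corner slid past the block edge. I'll go back and press again with the edge further under the base.

To row units: 0.0195 m is 3.9, -0.03 m is -6, -6.7 degrees is -3.35.

Call:
handwheel --increments '[0.03, 0, 0, 0, -3.35, 0.03, 0, 0, 0, -3.35, 0.03, 0, 0, 0, -3.35, 0.03, -6, 3.9, 0, 0, 0.03, -6, 3.9, 0, 0, 0.03, -6, 3.9, 0, 0, 0.03, -6, 3.9, 0, 0, 0.03, -6, 3.9, 0, 0, 0.03, -6, 3.9, 0, 0, 0.03, -6, 3.9, 0, 0]' --squeeze 80

```text
time_s: 21.6
ee_pos: [0.5452, -0.1789, 0.2625]
tool_rot: [[0.954, 0.301, 0.001], [0.301, -0.954, -0.0], [0.001, 0.001, -1.0]]
ft_force: [0.9, -1.7, -4.8]
width: 0.035
grip_force: 81.5
```

Call:
handwheel --increments '[0.03, -6, 3.9, 0, 0, 0.03, -6, 3.9, 0, 0, 0.03, -6, 3.9, 0, 0, 0.03, -6, 3.9, 0, 0, 0.03, -6, 3.9, 6, 0, 0.03, 0, 0, 8, 0, 0.03, 0, 0, 8, 0, 0.03, 0, 0, 0, 0, 0.03, 0, 0, 0, 0, 0.03, 0, 0, 0, 0]'

```text
time_s: 22.43
ee_pos: [0.4365, -0.3136, 0.157]
tool_rot: [[0.954, 0.301, 0.002], [0.301, -0.954, -0.002], [0.001, 0.002, -1.0]]
ft_force: [0.2, 0.1, -4.2]
width: 0.035
grip_force: 81.8
```

```bash
cat > loc.py <<'E'
from h import *
s=monitor.observe();R=np.array(s['tool_rot']);t=np.array(s['ee_pos'])
a=np.radians(17.515);B=np.array([[np.cos(a),-np.sin(a)],[np.sin(a),np.cos(a)]])
print(t,'local mm',1e3*(B.T@(t[:2]-[.47487,-.26094])),'yaw',np.degrees(np.arctan2(R[1,0],R[0,0])),np.round(s['ft_force'],1))
E
python3 loc.py
```

```text
[ 0.43646408 -0.31355442  0.15703423] local mm [-52.45994417 -38.61664607] yaw 17.53196478160442 [ 0.2  0.1 -4.2]
```

Call:
handwheel --increments '[0.03, -0.6, 0, 8, 0, 0.03, 0, 0, 8, 0, 0.03, 0, 0, 4, 0, 0.03, 0, 0, 1.2, 0, 0.03, 0, 0, 0.6, 0, 0.03, 0, 0, 0, 0, 0.03, 0, 0, 0, 0]' --squeeze 40

```text
time_s: 23.02
ee_pos: [0.4346, -0.3151, 0.0485]
tool_rot: [[0.953, 0.302, 0.003], [0.302, -0.953, -0.003], [0.002, 0.004, -1.0]]
ft_force: [1.0, 0.0, -4.5]
width: 0.0351
grip_force: 82.3
```

```bash
python3 loc.py
```

```text
[ 0.4345821  -0.31508161  0.04853142] local mm [-54.71429389 -39.50664011] yaw 17.556729726739782 [ 1.   0.  -4.5]
```

Call:
handwheel --increments '[0.03, 0, 0, 0.3, 0, 0.03, 0, 0, 0.3, 0, 0.03, -0.1, 0, 0.2, 0, 0.03, -0.1, 0, 0.2, 0, 0.03, -0.1, 0, 0.2, 0, 0.03, 0, 0, 0, 0, 0.03, 0, 0, 0, 0]' --squeeze 40

```text
time_s: 23.6
ee_pos: [0.4315, -0.3142, 0.0408]
tool_rot: [[0.954, 0.301, 0.001], [0.301, -0.954, -0.0], [0.001, 0.001, -1.0]]
ft_force: [-1.3, 1.3, 4.8]
width: 0.0348
grip_force: 83.3
```

```bash
python3 loc.py
```

```text
[ 0.43147707 -0.314168    0.04083444] local mm [-57.40040956 -37.70091205] yaw 17.519018912020144 [-1.3  1.3  4.8]
```

To row units: 0.001 m is 0.2.

Call:
handwheel --increments '[0.03, 0, 0, 0.2, 0, 0.03, 0, 0, 0.2, 0, 0.03, 0, 0, 0.2, 0, 0.03, 0, 0, 0, 0, 0.03, 0, 0, 0, 0]' --squeeze 40

```text
time_s: 24.02
ee_pos: [0.4309, -0.3143, 0.0397]
tool_rot: [[0.953, 0.302, 0.0], [0.302, -0.953, -0.001], [-0.0, 0.001, -1.0]]
ft_force: [-7.7, 3.0, 27.2]
width: 0.035
grip_force: 86.4
```

```bash
python3 loc.py
cat > prof.py <<'E'
from h import *
import sys,pickle
vision.snapshot('wrist');i=vision.camera_info('wrist');im=vision.snapshot('wrist');s=monitor.observe()
pickle.dump((i,im,s),open(f'pics/{sys.argv[1]}.pkl','wb'));cv2.imwrite(f'pics/{sys.argv[1]}.png',im[:,:,::-1])
def prof(im):
    c=cv2.GaussianBlur(im,(3,3),0)[:,322:333].astype(float).mean(1)
    g=np.abs(c[2:]-c[:-2]).sum(1); pk=[v for v in range(150,395) if g[v]>10 and g[v]==g[v-3:v+4].max()]
    return [(v+1,int(g[v]),c[v-2].astype(int).tolist()) for v in pk]
for n in ['c1',sys.argv[1]]: print(n,prof(pickle.load(open(f'pics/{n}.pkl','rb'))[1]))
E
python3 prof.py d1
```

```text
[ 0.43092317 -0.31430902  0.03967761] local mm [-57.97107175 -37.6687004 ] yaw 17.553084300753845 [-7.7  3.  27.2]
c1 [(156, 49, [118, 108, 85]), (175, 50, [122, 110, 88]), (207, 74, [151, 139, 112]), (274, 65, [98, 95, 93]), (278, 47, [124, 121, 119]), (295, 16, [109, 107, 105]), (324, 56, [101, 98, 96]), (339, 10, [117, 115, 113]), (350, 14, [111, 109, 106]), (362, 88, [96, 94, 92]), (378, 203, [149, 137, 110])]
d1 [(164, 43, [148, 96, 51]), (170, 43, [113, 72, 38]), (206, 77, [149, 98, 54]), (276, 58, [125, 122, 120]), (280, 61, [145, 143, 141]), (327, 55, [129, 126, 125]), (338, 10, [145, 142, 140]), (342, 14, [139, 136, 134]), (352, 16, [130, 128, 126]), (363, 32, [116, 114, 112]), (379, 200, [149, 137, 111])]
```

To row units: 0.001 m is 0.2.

Call:
handwheel --increments '[0.03, 0, 0, 0.2, 0, 0.03, 0, 0, 0.2, 0, 0.03, 0, 0, 0.2, 0, 0.03, 0, 0, 0, 0, 0.03, 0, 0, 0, 0]' --squeeze 40

```text
time_s: 24.53
ee_pos: [0.4298, -0.3149, 0.0374]
tool_rot: [[0.953, 0.302, -0.001], [0.302, -0.953, -0.002], [-0.002, 0.001, -1.0]]
ft_force: [-14.5, 2.1, 37.3]
width: 0.0349
grip_force: 89.8
```

```bash
python3 loc.py
python3 prof.py d2|tail -1
```

```text
[ 0.42976908 -0.3149368   0.03743296] local mm [-59.26059689 -37.92004429] yaw 17.60064994576018 [-14.5   2.1  37.3]
d2 [(162, 41, [149, 97, 50]), (168, 44, [113, 72, 38]), (206, 86, [150, 99, 55]), (281, 51, [128, 125, 124]), (285, 67, [146, 144, 142]), (301, 17, [125, 122, 121]), (314, 38, [134, 131, 129]), (333, 40, [132, 129, 128]), (347, 13, [137, 135, 133]), (357, 18, [126, 124, 122]), (366, 38, [112, 110, 107]), (378, 183, [138, 126, 102])]
```

```bash
cat > tilt.py <<'E'
from h import *
import sys,pickle
from scipy.optimize import least_squares
n=sys.argv[1];vs=[float(x) for x in sys.argv[2].split(',')]  # base,rim,disctop,discbottom
i,_,s=pickle.load(open(f'pics/{n}.pkl','rb'));R=np.array(s['tool_rot']);t=np.array(s['ee_pos'])
G=[(0,.019),(.0445,.019),(.062,.01175),(.062,-.01175)]
def f(p):
    th,x,z=p;a=np.array([-np.sin(th),0,-np.cos(th)]);e=np.array([np.cos(th),0,-np.sin(th)])
    return proj(i,np.array([np.array([x,0,z])+ax*a+r*e for ax,r in G])@R.T+t)[:,1]-vs
r=least_squares(f,[.5,.01,.02],x_scale=[.1,.01,.01]);print('tilt',np.degrees(r.x[0]),'base x,z',r.x[1:],r.fun.round(1))
E
python3 tilt.py c1 207.5,274.5,324,362.2; python3 tilt.py d1 206.5,276.5,327,363.5;python3 tilt.py d2 206.5,281.5,333,366.5
```

```text
tilt 16.056857195935958 base x,z [0.00779138 0.01859597] [ 0.3 -0.7  0.7 -0.3]
tilt 17.66899308532858 base x,z [0.00929093 0.0173769 ] [ 0.3 -0.7  0.7 -0.3]
tilt 20.243682026007768 base x,z [0.01025461 0.01605052] [ 0.4 -0.9  0.8 -0.3]
```

Call:
handwheel --increments '[0.03, 0.2, 0, 0.1, 0, 0.03, 0.2, 0, 0.1, 0, 0.03, 0.2, 0, 0.2, 0, 0.03, 0, 0, 0.2, 0, 0.03, 0, 0, 0, 0, 0.03, 0, 0, 0, 0]' --squeeze 40

```text
time_s: 25.13
ee_pos: [0.4302, -0.3155, 0.0353]
tool_rot: [[0.953, 0.304, -0.005], [0.304, -0.953, -0.004], [-0.006, 0.002, -1.0]]
ft_force: [-27.9, -6.6, 49.6]
width: 0.0349
grip_force: 94.0
```

```bash
python3 loc.py
python3 prof.py d3|tail -1
```

```text
[ 0.43015364 -0.31553434  0.03525764] local mm [-59.07369287 -38.60561404] yaw 17.70328767135324 [-27.9  -6.6  49.6]
d3 [(163, 38, [148, 96, 51]), (169, 42, [114, 72, 38]), (207, 82, [150, 99, 55]), (292, 76, [148, 146, 144]), (306, 29, [121, 118, 117]), (323, 92, [131, 129, 127]), (341, 33, [134, 132, 130]), (351, 20, [140, 138, 136]), (362, 20, [124, 121, 120]), (371, 43, [108, 106, 104]), (378, 164, [137, 125, 101])]
```

```bash
python3 tilt.py d3 207,288.5,341,371
```

```text
tilt 23.289108542655022 base x,z [0.01139671 0.01371584] [ 0.5 -1.2  1.2 -0.5]
```

Call:
handwheel --increments '[0.03, -0.1, 0, 0.2, 0, 0.03, -0.1, 0, 0.2, 0, 0.03, -0.1, 0, 0.1, 0, 0.03, 0, 0, 0, 0, 0.03, 0, 0, 0, 0]' --squeeze 40

```text
time_s: 25.65
ee_pos: [0.4296, -0.3161, 0.0328]
tool_rot: [[0.953, 0.303, -0.004], [0.303, -0.953, -0.004], [-0.005, 0.003, -1.0]]
ft_force: [-24.1, -4.6, 47.7]
width: 0.0348
grip_force: 96.7
```

```bash
python3 loc.py
python3 prof.py d4|tail -1
```

```text
[ 0.42956496 -0.31605329  0.03279009] local mm [-59.79126517 -38.92333479] yaw 17.665622575083262 [-24.1  -4.6  47.7]
d4 [(163, 35, [147, 95, 50]), (168, 38, [114, 72, 38]), (208, 86, [150, 99, 56]), (299, 76, [148, 146, 144]), (311, 46, [117, 114, 113]), (327, 127, [139, 137, 134]), (348, 22, [137, 135, 133]), (358, 17, [138, 135, 134]), (367, 24, [120, 118, 116]), (378, 170, [130, 120, 100])]
```

```bash
python3 tilt.py d4 208,295.5,348,375
```

```text
tilt 26.015899816037717 base x,z [0.01208281 0.01191982] [ 0.7 -1.7  1.7 -0.7]
```

Call:
handwheel --increments '[0.03, -0.1, 0, 0.2, 0, 0.03, -0.1, 0, 0.2, 0, 0.03, -0.1, 0, 0.2, 0, 0.03, 0, 0, 0, 0, 0.03, 0, 0, 0, 0]' --squeeze 40

```text
time_s: 26.17
ee_pos: [0.4283, -0.3163, 0.0283]
tool_rot: [[0.953, 0.303, -0.004], [0.303, -0.953, -0.004], [-0.005, 0.002, -1.0]]
ft_force: [-20.9, -6.6, 31.3]
width: 0.0352
grip_force: 99.2
```

```bash
python3 loc.py
python3 prof.py d5|tail -1
```

```text
[ 0.42829369 -0.31631889  0.02831339] local mm [-61.08352753 -38.79402561] yaw 17.647150082096488 [-20.9  -6.6  31.3]
d5 [(162, 35, [149, 96, 50]), (168, 37, [115, 72, 38]), (210, 88, [152, 101, 57]), (311, 81, [143, 140, 139]), (320, 79, [109, 106, 105]), (337, 141, [144, 142, 140]), (341, 147, [88, 87, 85]), (364, 16, [143, 141, 139]), (370, 30, [133, 131, 129]), (378, 121, [105, 103, 101])]
```

```bash
cat > tilt3.py <<'E'
from h import *
import sys,pickle
from scipy.optimize import least_squares
# refined: base front, rim second edge (r 18), neck top front (r 8 at 44.5+?), disc top
n=sys.argv[1];vs=[float(x) for x in sys.argv[2].split(',')]
i,_,s=pickle.load(open(f'pics/{n}.pkl','rb'));R=np.array(s['tool_rot']);t=np.array(s['ee_pos'])
G=[(0,.019),(.0445,.018),(.062,.01175)][:len(vs)]
def f(p):
    th,x,z=p;a=np.array([-np.sin(th),0,-np.cos(th)]);e=np.array([np.cos(th),0,-np.sin(th)])
    return proj(i,np.array([np.array([x,0,z])+ax*a+r*e for ax,r in G])@R.T+t)[:,1]-vs
r=least_squares(f,[.5,.01,.02],x_scale=[.1,.01,.01]);print(n,'tilt',np.degrees(r.x[0]),'base x,z',r.x[1:],r.fun.round(1))
E
python3 tilt3.py c1 207.5,278,324;python3 tilt3.py d2 206.5,285,333;python3 tilt3.py d4 208,299,348;python3 tilt3.py d5 210,311,363
python3 - <<'E'
import cv2,numpy as np,pickle
im=pickle.load(open('pics/d5.pkl','rb'))[1]
c=cv2.cvtColor(im,cv2.COLOR_RGB2GRAY)[:,322:333].mean(1).round().astype(int);print(list(enumerate(c))[296:384])
E
```

```text
c1 tilt 21.917968007590805 base x,z [0.00568874 0.02893721] [0. 0. 0.]
d2 tilt 27.040034350511032 base x,z [0.00888613 0.02541321] [-0.  0.  0.]
d4 tilt 36.67093430935569 base x,z [0.01224368 0.02086025] [-0. -0. -0.]
d5 tilt 40.348233255120384 base x,z [0.01556812 0.0114667 ] [0. 0. 0.]
[(296, np.int64(137)), (297, np.int64(137)), (298, np.int64(137)), (299, np.int64(137)), (300, np.int64(136)), (301, np.int64(137)), (302, np.int64(137)), (303, np.int64(137)), (304, np.int64(136)), (305, np.int64(137)), (306, np.int64(136)), (307, np.int64(139)), (308, np.int64(144)), (309, np.int64(138)), (310, np.int64(144)), (311, np.int64(124)), (312, np.int64(107)), (313, np.int64(105)), (314, np.int64(105)), (315, np.int64(108)), (316, np.int64(109)), (317, np.int64(106)), (318, np.int64(107)), (319, np.int64(107)), (320, np.int64(130)), (321, np.int64(142)), (322, np.int64(144)), (323, np.int64(143)), (324, np.int64(143)), (325, np.int64(143)), (326, np.int64(143)), (327, np.int64(143)), (328, np.int64(143)), (329, np.int64(143)), (330, np.int64(143)), (331, np.int64(143)), (332, np.int64(143
[... 415 characters left out ...]
)), (352, np.int64(142)), (353, np.int64(141)), (354, np.int64(141)), (355, np.int64(141)), (356, np.int64(141)), (357, np.int64(141)), (358, np.int64(141)), (359, np.int64(141)), (360, np.int64(140)), (361, np.int64(141)), (362, np.int64(143)), (363, np.int64(141)), (364, np.int64(138)), (365, np.int64(135)), (366, np.int64(133)), (367, np.int64(131)), (368, np.int64(130)), (369, np.int64(127)), (370, np.int64(118)), (371, np.int64(115)), (372, np.int64(113)), (373, np.int64(111)), (374, np.int64(108)), (375, np.int64(103)), (376, np.int64(100)), (377, np.int64(99)), (378, np.int64(77)), (379, np.int64(48)), (380, np.int64(40)), (381, np.int64(42)), (382, np.int64(42)), (383, np.int64(39))]
```

```bash
cat > fit2.py <<'E'
from fit import *
k=lambda x,y:(243+x/2.994,190+y/3.)
# axial, e-radius, y-radius, uv, weights(u,v)
D=[(.062,.01175,0,k(253,402),0,1),(.062,-.01175,0,k(253,517),0,1),(.0445,.019,0,k(254,252),0,1),(0,.019,0,k(254,53),0,1),
(.062,0,-.01175,k(160,450),1,0),(.062,0,.01175,k(348,450),1,0),(.0445,0,-.019,k(122,320),1,0),(.0445,0,.019,k(384,320),1,0)]
R=np.array(s1['tool_rot']);t=np.array(s1['ee_pos'])
def f(p):
    th,x,z,y=p;a=np.array([-np.sin(th),0,-np.cos(th)]);e=np.array([np.cos(th),0,-np.sin(th)])
    q=proj(i1,np.array([np.array([x,y,z])+A*a+r*e+np.array([0,w,0]) for A,r,w,*_ in D])@R.T+t)
    return np.concatenate([(q-[d[3] for d in D])*[d[4:] for d in D]]).ravel()
r=least_squares(f,[.3,.01,.02,0],x_scale=[.1,.01,.01,.01])
J=r.jac;cov=np.linalg.inv(J.T@J);print('tilt',np.degrees(r.x[0]),'+-',np.degrees(cov[0,0]**.5),r.x[1:]);print(r.fun.reshape(-1,2).round(1).tolist())
E
python3 fit2.py|tail -2
```

```text
tilt 16.176798645383084 +- 0.7659931782151651 [ 0.00718251  0.01965165 -0.00022863]
[[0.0, 0.4], [0.0, -1.1], [-0.0, 0.1], [-0.0, 0.6], [0.2, 0.0], [-0.4, 0.0], [-1.3, 0.0], [1.5, 0.0]]
```

```bash
cat > t4.py <<'E'
from h import *
import sys,pickle
from scipy.optimize import least_squares
def run(n,vs):
    i,_,s=pickle.load(open(f'pics/{n}.pkl','rb'));R=np.array(s['tool_rot']);t=np.array(s['ee_pos'])
    G=[(0,.019),(.0437,.019),(.0445,.0182),(.0445,.008),(.062,.01175)]
    ii=[k for k,v in enumerate(vs) if v]
    def f(p):
        th,x,z=p;a=np.array([-np.sin(th),0,-np.cos(th)]);e=np.array([np.cos(th),0,-np.sin(th)])
        return proj(i,np.array([np.array([x,0,z])+G[k][0]*a+G[k][1]*e for k in ii])@R.T+t)[:,1]-[vs[k] for k in ii]
    r=least_squares(f,[.5,.01,.02],x_scale=[.1,.01,.01]);J=r.jac;c=np.linalg.inv(J.T@J)
    print(n,'tilt %.1f+-%.1f'%(np.degrees(r.x[0]),np.degrees(c[0,0]**.5)),'base x,z mm',(r.x[1:]*1e3).round(1),r.fun.round(1))
if __name__=='__main__':
    run('c1',[207.5,274.5,278,295,324]);run('d1',[206.5,276.5,280,0,327]);run('d2',[206.5,281.5,285,301,333]);run('d3',[207.5,288,292,306,341]);run('d4',[208.5,295,299,311,348]);run('d5',[210.5,307.5,311,320,363])
E
python3 t4.py
```

```text
c1 tilt 19.4+-1.7 base x,z mm [ 6.3 24.4] [ 0.7  0.2 -0.5 -1.7  1.2]
d1 tilt 23.4+-2.1 base x,z mm [ 7.6 26.7] [ 0.   0.4 -0.4  0. ]
d2 tilt 23.8+-1.7 base x,z mm [ 9.2 20.9] [ 0.9  0.2 -0.5 -2.2  1.6]
d3 tilt 27.4+-1.8 base x,z mm [10.2 18.9] [ 0.8  0.4 -0.7 -2.1  1.5]
d4 tilt 32.0+-1.8 base x,z mm [11.3 17.8] [ 0.9  0.5 -0.7 -2.4  1.7]
d5 tilt 37.4+-1.8 base x,z mm [14.5 10.6] [ 0.6  0.3 -0.4 -1.7  1.2]
```

Call:
handwheel --increments '[0.03, -0.6, 0, -1.2, 0, 0.03, -1.4, 0, -2, 0, 0.03, 0, 0, -6, 0, 0.03, 0, 0, -8, 0, 0.03, 0, 0, -8, 0, 0.03, 0, 0, -8, 0, 0.03, 0, 0, -8, 0, 0.03, 3.2, -2, 0, 0, 0.03, 6.4, -4.2, 0, 0, 0.03, 6.4, -4.2, 0, 0]' --squeeze 85

```text
time_s: 27.1
ee_pos: [0.4823, -0.2433, 0.2327]
tool_rot: [[0.954, 0.298, 0.001], [0.298, -0.954, -0.001], [0.001, 0.001, -1.0]]
ft_force: [0.1, 0.2, -5.0]
width: 0.035
grip_force: 95.7
```

Call:
handwheel --increments '[0.03, 6.4, -4.2, 0, 0, 0.03, 6.4, -4.2, 0, 0, 0.03, 6.4, -4.2, 0, 0, 0.03, 6.4, -4.2, 0, 0, 0.03, 6.4, -4.2, 0, 0, 0.03, 6.4, -4.2, 0, 0, 0.03, 6.4, -4.2, 0, 0, 0.03, 4, -2.2, 0, 2.75, 0.03, 0, 0, 0, 2.75, 0.03, 0, 0, 0, 2.75]'

```text
time_s: 27.93
ee_pos: [0.6674, -0.0173, 0.2306]
tool_rot: [[1.0, 0.016, -0.002], [0.016, -1.0, 0.001], [-0.002, -0.001, -1.0]]
ft_force: [-0.7, -0.7, -5.3]
width: 0.0352
grip_force: 95.7
```

Call:
handwheel --increments '[0.03, 0, 0, 0, 0, 0.03, 0, 0, 0, 0, 0.03, 0, 0, 0, 0, 0.03, 0, 0, 0, 0]'

```text
time_s: 28.27
ee_pos: [0.6669, -0.0196, 0.2316]
tool_rot: [[1.0, 0.019, -0.0], [0.019, -1.0, 0.0], [-0.0, -0.0, -1.0]]
ft_force: [-0.1, 0.1, -4.8]
width: 0.035
grip_force: 95.6
```

```bash
python3 prof.py e1
cat > reg.py <<'E'
from h import *
import sys,pickle
from scipy.optimize import minimize
def reg(n,p0s):
    i,im,s=pickle.load(open(f'pics/{n}.pkl','rb'));R=np.array(s['tool_rot']);t=np.array(s['ee_pos'])
    g=cv2.cvtColor(im,cv2.COLOR_RGB2GRAY).astype(np.float32)
    def mk(sg):
        b=cv2.GaussianBlur(g,(0,0),sg);m=np.hypot(cv2.Sobel(b,5,1,0),cv2.Sobel(b,5,0,1));return np.minimum(m,90)
    C=[(0,.019,70,1.),(.0441,.0187,75,1.),(.062,.01175,88,1.)]
    def pts(p):
        th,x,z,y=p;a=np.array([-np.sin(th),0,-np.cos(th)]);e=np.array([np.cos(th),0,-np.sin(th)]);Q=[]
        for A,r,w,_ in C:
            f=np.radians(np.linspace(-w,w,60))[:,None];Q.append(np.array([x,y,z])+A*a+r*(np.cos(f)*e+np.sin(f)*[0,1,0]))
        return [proj(i,q@R.T+t) for q in Q]
    best=None
    for p0 in p0s:
        p=np.array(p0)
        for sg in (2.5,1.2):
            m=mk(sg);sc=np.array([.05,.002,.003,.001])
            def cost(q):
                P=pts(p_+q*sc);return -sum(cv2.remap(m,x[:,0].astype(np.float32)[None],x[:,1].astype(np.float32)[None],1).mean() for x in P)
            p_=p.copy();r=minimize(cost,np.zeros(4),method='Nelder-Mead',options=dict(xatol=.01,fatol=.01,initial_simplex=np.vstack([np.zeros(4),np.eye(4)])));p=p_+r.x*sc
        if best is None or r.fun<best[0]: best=(r.fun,p)
    return best
if __name__=='__main__':
    for n,c in (('c1',(16.2,7.2,19.6)),('d2',(21,10,16)),('d4',(28,12,14)),('d5',(34.5,14.5,10.6)),('e1',(34.5,14.5,10.6))):
        P0=[(np.radians(c[0]+d),(c[1]+dx)/1e3,(c[2]+dz)/1e3,0) for d in(-4,0,4) for dx in(-1.5,1.5) for dz in (-3,2,6)]
        f,p=reg(n,P0);print(n,round(f,1),'tilt %.1f'%np.degrees(p[0]),(p[1:]*1e3).round(1))
E
python3 reg.py
```

```text
c1 [(156, 49, [118, 108, 85]), (175, 50, [122, 110, 88]), (207, 74, [151, 139, 112]), (274, 65, [98, 95, 93]), (278, 47, [124, 121, 119]), (295, 16, [109, 107, 105]), (324, 56, [101, 98, 96]), (339, 10, [117, 115, 113]), (350, 14, [111, 109, 106]), (362, 88, [96, 94, 92]), (378, 203, [149, 137, 110])]
e1 [(155, 26, [133, 121, 96]), (167, 73, [141, 128, 101]), (209, 64, [149, 136, 109]), (309, 69, [115, 113, 111]), (319, 60, [86, 85, 83]), (339, 108, [80, 78, 77]), (362, 13, [112, 110, 108]), (369, 22, [106, 104, 102]), (378, 97, [79, 76, 75])]
c1 -208.2 tilt 16.6 [ 8.1 19.6 -0.5]
d2 -139.8 tilt 57.7 [25.3 -2.3 -0.6]
d4 -131.2 tilt 48.7 [ 3.3 20.1 -4. ]
d5 -167.6 tilt 35.7 [15.8  5.9 -0.6]
e1 -182.6 tilt 34.7 [15.8  5.5 -0.6]
```

The tilt is now 34.7° (the 4-point fit, corrected for its bias, agrees to about 1°). The base centre in the tool frame is (15.8,−0.6,5.5) mm. Now the final move in front of the lens.

Units first: shifts go in units of 5 mm and turns go in units of 2 degrees. So -0.004 m is -0.8, 0.0025 m is 0.5.

Call:
handwheel --increments '[0.03, -0.8, 0.5, -0.2, 0, 0.03, -0.8, 0.5, -0.2, 0, 0.03, 0, 0, 0, 0, 0.03, 0, 0, 0, 0, 0.03, 0, 0, 0, 0, 0.03, 0, 0, 0, 0, 0.03, 0, 0, 0, 0, 0.03, 0, 0, 0, 0]'

```text
time_s: 29.03
ee_pos: [0.6595, -0.0242, 0.2337]
tool_rot: [[1.0, 0.018, -0.0], [0.018, -1.0, 0.0], [-0.0, -0.0, -1.0]]
ft_force: [0.0, -0.6, -5.7]
width: 0.035
grip_force: 95.6
```

```bash
cat > fin.py <<'E'
from reg import *
import sys
n=sys.argv[1];vision.snapshot('wrist');i=vision.camera_info('wrist');im=vision.snapshot('wrist');s=monitor.observe()
pickle.dump((i,im,s),open(f'pics/{n}.pkl','wb'))
f,p=reg(n,[(np.radians(34.7+d),(15.8+dx)/1e3,(5.5+dz)/1e3,0) for d in(-4,0,4) for dx in(-1.5,1.5) for dz in (-3,0,4)])
R=np.array(s['tool_rot']);t=np.array(s['ee_pos']);b=t+R@np.array([p[1],p[3],p[2]]);a=R@np.array([-np.sin(p[0]),0,-np.cos(p[0])])
v=np.array([-.5735,-.010,.8192]);L=np.array([.7609,-.0224,.105]);print(round(f,1),np.degrees(p[0]),p[1:],'base',b,'err mm',1e3*(b-L-.15*v),'ang',np.degrees(np.arccos(a@v)),np.round(s['qvel'],2),s['time_s'])
for c in ('side','scene'):
    vision.snapshot(c)
    for n in ('weight_50','mortar','jar','abacus','cam_head'): print(c,n,[(np.round(d['position'],3).tolist(),round(d['score'],2)) for d in models.recognise(c,n)][:8 if n=='weight_50' else 1])
E
python3 fin.py f1
```

```text
-181.8 34.719293536139816 [ 0.01592255  0.00549861 -0.00066097] base [ 0.67535447 -0.02330888  0.228179  ] err mm [0.4794672  0.59111514 0.29900352] ang nan [-0.08  0.01  0.04  0.06  0.08  0.04] 29.1333
side weight_50 [([0.326, -0.256, 0.041], 0.9), ([0.527, -0.074, 0.044], 0.81), ([0.644, -0.032, 0.264], 0.78), ([0.462, -0.248, 0.048], 0.71), ([0.36, -0.187, 0.04], 0.66), ([0.438, -0.094, 0.046], 0.6), ([0.696, 0.343, 0.01], 0.49), ([0.499, -0.343, 0.04], 0.44)]
side mortar [([0.674, -0.391, 0.037], 0.79)]
side jar [([0.735, -0.25, 0.078], 0.91)]
side abacus [([0.696, 0.341, 0.014], 0.61)]
side cam_head [([0.776, -0.038, 0.093], 0.8)]
scene weight_50 [([0.534, -0.075, 0.042], 0.68), ([0.336, -0.253, 0.043], 0.61), ([0.446, -0.091, 0.04], 0.54), ([0.366, -0.182, 0.046], 0.48), ([0.474, -0.244, 0.044], 0.44)]
scene mortar [([0.653, -0.393, 0.033], 0.65)]
scene jar [([0.753, -0.247, 0.088], 0.71)]
scene abacus [([0.714, 0.342, 0.012], 0.84)]
scene cam_head [([0.792, -0.035, 0.088], 0.61)]fin.py:7: RuntimeWarning: invalid value encountered in arccos
  v=np.array([-.5735,-.010,.8192]);L=np.array([.7609,-.0224,.105]);print(round(f,1),np.degrees(p[0]),p[1:],'base',b,'err mm',1e3*(b-L-.15*v),'ang',np.degrees(np.arccos(a@v)),np.round(s['qvel'],2),s['time_s'])
```

```bash
python3 - <<'E'
from h import *
L=np.array([.7609,-.0224,.105])
for c in('side','scene'):
    i=vision.camera_info(c);u,v=proj(i,L)[0];print(c,u,v)
    g=cv2.imread(f'pics/{c}0.png',0);U,V=int(round(u)),int(round(v));print(g[V-9:V+10,U-11:U+12])
E
```

```text
side 394.9600229487654 181.55561550494477
[[108 109 109 109 109 107 107 107 109 109 109 109 109 108 110 110 107 108
  109 110 107 110 109]
 [106 107 110 107 109 109 111 106 109 110 102 100 100  99 102 106 109 103
   96 100 104 110 110]
 [108 109 110 109 109 111 110 104  99  98  80  67  66  63  75  92  95  73
   56  64  89 108 106]
 [108 107 108 108 108 109 104  82  67  59  50  52  54  49  46  45  50  43
   33  31  61  90 105]
 [108 110 107 108 107 105  83  58  51  59  63  64  64  61  54  47  49  44
   39  31  31  62  97]
 [110 107 109 106 104  82  56  56  60  68  71  70  73  70  68  60  50  45
   44  41  36  37  75]
 [107 109 106 106  84  55  54  68  69  68  62  62  66  68  70  67  59  49
   50  48  36  33  37]
 [108 110 109  94  67  53  63  69  65  53  37  34  37  56  70  70  64  52
   47  49  44  39  34]
 [108 106 107  79  50  61  70  63  41  32  31  32  29  42  62  69  60  49
   47  48  47  41  34]
 [107 107  96  70  50  64  72  54  33  34  29  30  30  43  60  70  60  50
   47  46  48  47  38]
 [109 108  95  63  54  66  70  56  32  32  35  26  31  53  66  69  56  46
   43  49  46 
[... 1973 characters left out ...]
 63  62  41  35  34]
 [126 126 126 122  95  58  59  71  75  73  74  75  63  50  57  61  63  61
   63  59  46  39  36]
 [125 124 127 125 125  63  49  53  55  54  55  48  58  57  57  60  63  62
   55  62  52  39  40]
 [125 125 127 127 125  87  51  49  51  44  50  52  53  56  58  61  60  62
   61  62  55  43  35]
 [117 127 125 130 127  95  49  41  44  48  47  48  55  57  54  61  61  61
   63  64  44  38  40]
 [ 93 119 124 121 122  96  66  46  40  48  49  51  54  53  57  60  62  62
   62  57  41  38  38]
 [ 96  92  94  97  92  90  60  39  38  42  45  51  54  55  54  58  57  61
   55  35  43  32  37]
 [ 92  94  94  99  91  74  40  34  40  47  46  45  43  53  51  59  59  47
   39  34  37  36  39]]
```

The lens position also projects onto the pupil in both fixed cameras. Position error is under 1 mm, and the neighbours are unmoved. Handing in.

```bash
python3 -c "
from cell import bot;print(bot.job_done())"
```

```text
the job is handed in; nothing more can be done
None
```

The job is handed in: the 200 g weight stands upright in its own hole. The 500 g weight is held still before the lens, underside facing it, by my measurement within about 1 mm of centre at 150 mm and roughly 1–2° of square.

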